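Shut the pantry boxes and prove their catches

TASK

Shut the open pantry box and press its lid home, then give its handle a firm upward tug of about 10 newtons, kept up for half a second, to check that the catch holds; if the lid gives, press it down harder and tug again. Then check the other box, whose lid is down but may not have caught, in the same way, without letting its lid swing open. Leave both lids fully home and caught, let go, and do not disturb the things between the boxes.

Things in the scene. Friction and masses are not known exactly. Their poses are not given: they have to be found in the camera images.
- box_a: Heavy grey pantry box, fixed, 170 mm deep (x), 150 wide (y), 110 high, walls 6 mm. Origin: centre of its underside; x points to its back (at yaw 0 away from the robot), z up. Wooden lid hinged along the back top edge (x = +85 mm, z = 110 mm), bar handle near the front. Starts with its lid standing open 0.3 to 0.6 rad.
- lid_a (a joint): Lid of box_a: hinge angle in rad, 0 = fully home on the rim, grows as it opens upward. Stiff hinge (about 2 N at the bar): the lid stays where it is left, and an uncaught lid, though it may look shut, lifts at 2 to 5 N, which a tug also loses to weight, hinge and grip.
- lid_a_bar (a point): Centre of the bar handle of box_a: round steel bar, 12 mm thick, 92 mm long along the box's y, on two 10 mm posts, 40 mm above the 10 mm lid board; 140 mm in front of and 50 mm above the hinge line (lid shut: 160 mm above the worktop). Pinch it from above, fingers fore and aft; it turns in the grip as the lid swings.
- catch_a: Catch of box_a: white sprung roller, 5 mm thick, 24 mm long, inside the front wall at z = 98 mm. The lid's nose meets it with the bar about 10 mm above its shut height and must be pushed past it, with 6 to 18 N on the bar, varying. A caught lid has up to 2 mm of play, then holds; a pull of 14 to 25 N on the bar tears it out.
- strike_a: Steel nose under the front of the lid of box_a; origin at its tip, 152 mm in front of the hinge line and 17 mm below it, lid shut. It bears on the roller from below when a caught lid is tugged.
- box_b: Heavy grey pantry box, fixed, 170 mm deep (x), 150 wide (y), 110 high, walls 6 mm. Origin: centre of its underside; x points to its back (at yaw 0 away from the robot), z up. Wooden lid hinged along the back top edge (x = +85 mm, z = 110 mm), bar handle near the front. Starts with its lid down, caught or not caught. Same make as the other; either may stand on the left.
- lid_b (a joint): Lid of box_b: hinge angle in rad, 0 = fully home on the rim, grows as it opens upward. Stiff hinge (about 2 N at the bar): the lid stays where it is left, and an uncaught lid, though it may look shut, lifts at 2 to 5 N, which a tug also loses to weight, hinge and grip.
- lid_b_bar (a point): Centre of the bar handle of box_b: round steel bar, 12 mm thick, 92 mm long along the box's y, on two 10 mm posts, 40 mm above the 10 mm lid board; 140 mm in front of and 50 mm above the hinge line (lid shut: 160 mm above the worktop). Pinch it from above, fingers fore and aft; it turns in the grip as the lid swings.
- catch_b: Catch of box_b: white sprung roller, 5 mm thick, 24 mm long, inside the front wall at z = 98 mm. The lid's nose meets it with the bar about 10 mm above its shut height and must be pushed past it, with 6 to 18 N on the bar, varying. A caught lid has up to 2 mm of play, then holds; a pull of 14 to 25 N on the bar tears it out.
- strike_b: Steel nose under the front of the lid of box_b; origin at its tip, 152 mm in front of the hinge line and 17 mm below it, lid shut. It bears on the roller from below when a caught lid is tugged.
- spice_c: Bystander between the boxes: small spice jar with dark cap, 40 mm across, 105 mm tall; origin at the centre of its underside. Leave alone.
- pepper_shaker: Bystander between the boxes: tall shaker, 47 mm across, 130 mm tall; origin at the centre of its underside. Leave alone.
- garlic: Bystander between the boxes: garlic bulb, 50 mm; origin at the centre of its underside. Leave alone.

How it is judged (in metres and radians):
On the way, in this order (a step that is already met when the one before it is completed fails the run):
1. the lid of the open box has been pressed fully home, the catch not under load (value of joint lid_a below 0.008 rad and contact force between catch_a and strike_a below 1 N), for 0.1 s.
2. its lid has been tugged upward and its catch held (nose pulling on the roller with more than 3 N for 0.3 s) (contact force between catch_a and strike_a above 3 N and value of joint lid_a below 0.025 rad), for 0.3 s.
3. the lid of the other box has been tugged upward and its catch held (more than 3 N for 0.3 s) (contact force between catch_b and strike_b above 3 N and value of joint lid_b below 0.025 rad), for 0.3 s.
At the end, for the whole second after the job is handed in: Both lids are fully home and caught, within 0.015 rad (about 2 mm at the bar) of shut, at rest and released (value of joint each of lid_a, lid_b below 0.015 rad and velocity of joint each of lid_a, lid_b below 0.05 rad/s); the robot touches nothing.
It fails at once if the lid of the box that started shut is swung open (more than 0.3 rad) (value of joint lid_b above 0.3 rad).
It fails at once if the spice c between the boxes is moved more than 30 mm (distance of spice_c from where it was at the start of the episode above 0.03 m).
It fails at once if the pepper shaker between the boxes is moved more than 30 mm (distance of pepper_shaker from where it was at the start of the episode above 0.03 m).
It fails at once if the garlic between the boxes is moved more than 30 mm (distance of garlic from where it was at the start of the episode above 0.03 m).
It also fails if it takes over 70 s, if anything falls off the work surface, if the arm or the gripper's body presses on something with over 40 N, if the wrist force passes 120 N, or if a joint passes its speed limit or range.

ROBOT

A 6-joint arm with a two-finger parallel gripper is mounted at the origin on a cart in front of the work surface, level with it; the furniture and walls round the work are solid. World frame = base frame: x ahead of the robot, y to its left, z up, the work surface at z = 0. Lengths are in mm, angles in rad, forces in N, time in s.
With the tool pointing down it reaches from about 400 to 925 mm from the base axis. Payload 12.5 kg.
Tool frame: the origin (TCP) lies between the finger pads; the fingertips stand 19 mm ahead of it and the grasp point (between the pads) is the TCP (env.nose_length is the distance from the TCP to the fingertips, in mm); z points along the fingers, y is the line along which they close (so a half turn about z gives the same grasp; the last joint's range is limited). The gripper opens to 95 mm and grips with 3 to 60 N. Pads are 20 mm wide; open, the fingers measure 119 mm over their backs; the gripper's body (75 mm by 180 mm) begins 59 mm behind the grasp point.
Start: joints at [-1.334, 0.491, 1.559, -0, 1.092, -0.106], TCP at [210.101, -588.644, 233.661] pointing down, gripper open.
Joint ranges: [-3.1, 3.1], [-0.84, 2.19], [0.05, 2.79], [-1.13, 4.28], [0.06, 2.93], [-2.69, 2.69]. Speed limits (rad/s): [2.22, 2.22, 2.79, 3.14, 3.14, 3.14].

INTERFACE

Orientations are given as [roll, pitch, yaw] about the fixed x, y, z axes, in that order (R = Rz(yaw) Ry(pitch) Rx(roll)).
In Python, from cell import env gives the robot as it stands. The module is installed in compiled form; this text tells all that it offers.
- The arm moves only by the tool drive_tool, never from a script. Its argument "rows" is a list that holds one entry, the list of rows, each a list of 7 numbers: the shift along the tool's x, y, z scaled (see below), then the turn, a rotation vector about the tool's x, y, z scaled (see below), then the opening, from 0 (shut) to 1 (fully open). In form: [[[tx, ty, tz, ax, ay, az, jaw], ...]]. A call has 1 to 5 rows; each row shifts and turns the commanded pose from where the row before left it, along the tool's axes as they then stand; what a row does not reach is not made up. The controller multiplies each number of a shift by 250 mm and each number of a turn by 180 degrees. A row lasts 1/8 s, in which the tool goes at most 62.5 mm and 10.7 degrees, less where a joint would pass 70% of its speed; a pose out of reach is approached as far as the arm can. A call with a number of a shift or a turn outside -1 to 1 is refused whole. A call with a gripper value outside its range is refused whole. The fingers move at their own pace and stop on an object; the grip force is fixed at half the most. Time passes only in rows, so rows that do not move let the fingers close. It gives the time, the measured TCP pose, the force, the opening and the grip force at its end, in the units of the state.
- env.state(): the state, without advancing time (a new reading comes with each control period).
- env.read_camera(name): name is "scene" or "top" or "wrist"; returns a dict with "color" (384x512x3 uint8, blue, green, red), "camera_matrix" (3x3 intrinsics, pixels), "pose" (4x4, takes a point from camera to world coordinates). Camera axes: x right, y up, looking along -z (the intrinsics and any distortion apply to the point x, -y, -z); pixel columns grow to the right and rows downward; lengths in mm; the calibration is good to about 2 mm. A picture is of the moment at which its call begins. There is no depth.
- env.job_done(): hands the job in; it is judged then, once.
Trained networks look in a picture, given as the dict that the camera call returned (one of the last four; its "shot" number tells which), for a name from the list of things; names that differ only in an ending like _2 or _b are one class to them, and where a whole thing is asked for, a point or a joint stands for the part that bears it (a point fixed in the world has none). Each returns a list of dicts, best first, with "score" (0 to 1); they miss things now and then, are a little off and sometimes report something else, mostly with a low value. They report only what shows in the picture. A call takes as long as a camera call.
- env.search_frame(name, picture): "at" ([x, y, z] in mm, in the coordinates of the camera as it stood for that picture, good to about 4 mm: the middle of the surface that is visible of it).
- env.place_of(name, picture): "at" ([x, y, z] in mm, in the coordinates of the camera as it stood for that picture, good to about 4 mm: a listed point, or the origin of a listed thing).
The state is a dict: "t": time; "joints": joint angles; "qvel": joint speeds; "tau": joint torques, N m; "eef_pos": TCP position; "tcp_rot": TCP orientation; "ft_force": force on the tool from outside, world axes, zero at the start; "moment": the same for the moment, N m; "opening": opening from 0.0 (shut) to 1.0 (fully open); "grip_force": force on a finger pad.
Only numpy, scipy, OpenCV 4.12 (cv2) and the standard library are available. Lean on these libraries where they do the work, as an engineer would, in place of code of your own. Each camera call takes 0.05 s, during which the arm holds its last target. There are 200 camera calls.

## Working session

There is one attempt and no reset: what is moved stays moved. The work goes in short steps, Python scripts to look and compute and a tool call to move; the robot and the scene stay as the last step left them, time stands still between calls to the robot, and variables do not carry over. Pictures are saved under pics/ and viewed, at most 10 in all, crops included, and the job is handed in when it is done.

Besides the shell and the picture viewer there is one more tool, called after "Call:" as a command line: name --argument value ..., lists and objects as JSON in quotes. drive_tool: Moves the arm, as the interface text tells. Its arguments: {"type":"object","properties":{"rows":{"type":"array","items":{"type":"array","items":{"type":"array","items":{"type":"number","minimum":-1,"maximum":1}}}}},"required":["rows"]}

```bash
mkdir -p pics; cat > h.py <<'E'
from cell import env
import numpy as np, cv2
def W(p,a): return (p["pose"]@np.append(a,1))[:3]
def look(cam,names,save=None):
    p=env.read_camera(cam)
    if save: cv2.imwrite(save,p["color"])
    for n in names:
        for f in ("place_of",):
            for d in getattr(env,f)(n,p)[:3]:
                print(cam,f,n,np.round(W(p,d["at"]),1),round(d["score"],2))
    return p
E
python3 - <<'E'
from h import *
N=["box_a","lid_a","lid_a_bar","catch_a","strike_a","spice_c","pepper_shaker","garlic"]
a=look("scene",N); b=look("top",N)
cv2.imwrite("pics/1.png",cv2.resize(np.vstack([a["color"],b["color"]]),(450,600*675//600))[:600] if 0 else cv2.resize(np.hstack([a["color"],b["color"]]),(800,300)))
print(env.state())
E
```

```text
scene place_of box_a [ 591.9 -168.9   -1.9] 0.88
scene place_of box_a [570.2 264.8  -3.2] 0.59Traceback (most recent call last):
  File "<stdin>", line 3, in <module>
  File "h.py", line 9, in look
    for d in getattr(env,f)(n,p)[:3]:
             ~~~~~~~~~~~~~~^^^^^
ValueError: it knows: box, catch, garlic, lid_a_bar, lid_b_bar, pepper_shaker, spice, strike
```

```bash
python3 - <<'E'
from h import *
N=["box","lid_a_bar","lid_b_bar","catch","strike","spice","pepper_shaker","garlic"]
a=look("scene",N); b=look("top",N)
cv2.imwrite("pics/1.png",cv2.resize(np.hstack([a["color"],b["color"]]),(800,300)))
print(env.state())
E
```

```text
scene place_of box [571.1 266.8  -0.8] 0.68
scene place_of box [ 592.5 -170.    -0.7] 0.59
scene place_of lid_a_bar [549.7 267.3 214.1] 0.73
scene place_of lid_b_bar [ 538.3 -159.   157.9] 0.72
scene place_of catch [698.2  35.9  -5.6] 0.48
scene place_of strike [697.5  34.7  -3. ] 0.16
scene place_of spice [594.4  25.8  -5.2] 0.96
scene place_of spice [ 593.1 -172.9   -3.1] 0.33
scene place_of pepper_shaker [695.8  33.2  -3.7] 0.91
scene place_of pepper_shaker [ 536.  -159.9  156.7] 0.15
scene place_of garlic [448.3  38.9  -1. ] 0.62
scene place_of garlic [699.2  34.5  -2.6] 0.22
top place_of box [ 594.  -168.4   -4.8] 0.64
top place_of box [448.8  43.7   1.5] 0.46
top place_of box [ 542.9 -156.3  155.6] 0.31
top place_of lid_a_bar [558.6 265.1 217.6] 0.73
top place_of lid_b_bar [ 543.7 -158.6  158. ] 0.8
top place_of catch [ 595.9 -170.8   -2.3] 0.7
top place_of spice [591.9  34.6   3.4] 0.75
top place_of pepper_shaker [ 6.923e+02  3.950e+01 -5.000e-01] 0.9
top place_of pepper_shaker [560.7 266.7 217.8] 0.46
top place_of garlic [447.2  42.3   1. ] 0.51
top place_of garlic [ 595.9 -173.2   -1.7] 0.23
{'t': 1.0, 'joints': array([-1.33358630e+00,  4.90917508e-01,  1.55889045e+00,  5.71327153e-06,
        1.09170430e+00, -1.05660791e-01]), 'qvel': array([-0.00049534,  0.00110101, -0.00078254,  0.00021389, -0.00195721,
       -0.0006228 ]), 'tau': array([-5.26610911e-04, -6.12480354e+01, -2.58429050e+01,  6.93686726e-02,
        4.45137208e-02,  2.62374033e-05]), 'eef_pos': array([ 210.1116644 , -588.64506773,  233.65335636]), 'tcp_rot': array([3.14151217e+00, 3.43699549e-06, 3.42868185e-01]), 'ft_force': array([ 0.26973418, -0.78688206, -0.19312378]), 'moment': array([ 0.01702094,  0.02181256, -0.07067716]), 'grip_force': 0.0, 'opening': 1.0040875665127056}
```

View pics/1.png

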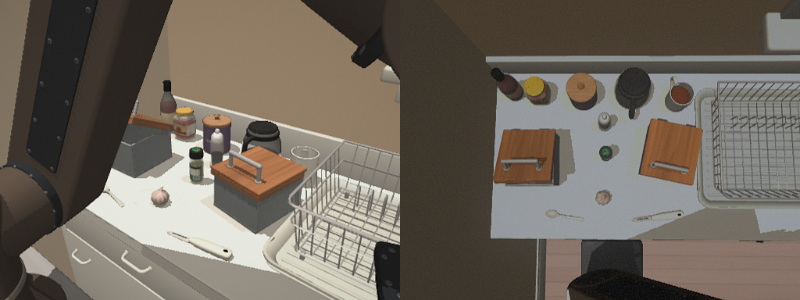

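The top view shows box_a on the left (y≈+266), open about 0.46 rad, with its bar near (522,161) px. Box_b on the right has its lid down and is slightly yawed, with its bar near (669,168) px. I'll turn the tool to yaw 90° while rising, then move over box_b and look with the wrist camera.

Call:
drive_tool --rows '[[[0, 0, -0.04, 0, 0, -0.049, 1], [0, 0, -0.04, 0, 0, -0.049, 1], [0, 0, -0.04, 0, 0, -0.049, 1], [0, 0, -0.04, 0, 0, -0.049, 1], [0, 0, -0.04, 0, 0, -0.049, 1]]]'

```text
t: 1.62
eef_pos: [210.1, -588.6, 284.0]
tcp_rot: [3.142, 0.0, 1.118]
ft_force: [-0.1, 0.6, -0.2]
opening: 1.005
grip_force: 0.0
```

Call:
drive_tool --rows '[[[0, 0, -0.04, 0, 0, -0.049, 1], [0, 0, -0.04, 0, 0, -0.049, 1], [0, 0, -0.04, 0, 0, -0.048, 1], [0, 0, 0, 0, 0, 0, 1]]]'

```text
t: 2.12
eef_pos: [210.1, -588.8, 314.2]
tcp_rot: [3.141, 0.001, 1.57]
ft_force: [1.1, -0.6, 0.9]
opening: 0.997
grip_force: 0.0
```

Call:
drive_tool --rows '[[[0.17, 0.13, 0, 0, 0, 0, 1], [0.17, 0.13, 0, 0, 0, 0, 1], [0.17, 0.13, 0, 0, 0, 0, 1], [0.17, 0.13, 0, 0, 0, 0, 1], [0.17, 0.13, 0, 0, 0, 0, 1]]]'

```text
t: 2.75
eef_pos: [373.2, -374.5, 313.3]
tcp_rot: [-3.141, -0.0, 1.567]
ft_force: [0.1, 0.2, -0.1]
opening: 1.0
grip_force: 0.0
```

Call:
drive_tool --rows '[[[0.17, 0.13, 0, 0, 0, 0, 1], [0.17, 0.13, 0, 0, 0, 0, 1], [0.17, 0.13, 0, 0, 0, 0, 1], [0.17, 0.13, 0, 0, 0, 0, 1], [0.17, 0.13, 0, 0, 0, 0, 1]]]'

```text
t: 3.38
eef_pos: [535.7, -161.9, 313.2]
tcp_rot: [-3.141, 0.0, 1.567]
ft_force: [0.2, -1.7, 0.3]
opening: 1.002
grip_force: 0.0
```

```bash
python3 - <<'E'
from h import *
s=env.state();print(s["t"],s["eef_pos"],s["tcp_rot"],s["ft_force"],s["joints"])
N=["box","lid_b_bar","lid_a_bar","catch","strike"]
a=look("wrist",N,"pics/2.png")
print(a["pose"].round(2),a["camera_matrix"])
E
```

```text
3.375 [ 535.74044862 -161.92048917  313.24021506] [-3.14137846e+00  3.35170484e-05  1.56700898e+00] [ 0.1781512  -1.67623751  0.3025371 ] [-4.11475723e-01  3.24651183e-01  1.61053111e+00 -1.23817645e-04
  1.20659372e+00 -4.07644261e-01]
wrist place_of box [ 593.5 -168.1   -2.6] 0.61
wrist place_of lid_b_bar [ 541.8 -159.3  156.9] 0.81
wrist place_of catch [448.8  40.5   1. ] 0.41
[[ 1.0000e+00  0.0000e+00  0.0000e+00  5.3610e+02]
 [-0.0000e+00  9.7000e-01  2.4000e-01 -9.4020e+01]
 [ 0.0000e+00 -2.4000e-01  9.7000e-01  4.6357e+02]
 [ 0.0000e+00  0.0000e+00  0.0000e+00  1.0000e+00]] [[333.12542709   0.         258.90996138]
 [  0.         333.12542709 194.47275936]
 [  0.           0.           1.        ]]
```

View pics/2.png

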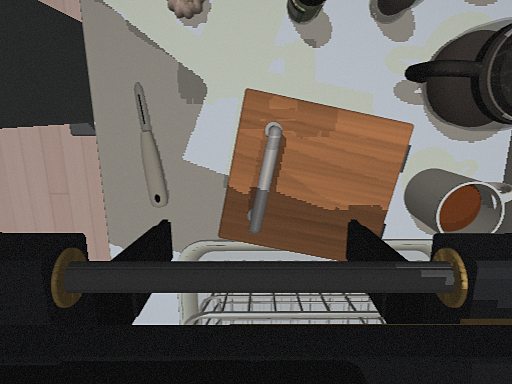

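The wrist view shows box_b's lid with corners at about (246,89), (413,124) and (219,235) px, and its bar running from (273,130) to (257,230) px. I'll work out the yaw of b, then go over box_a.

```bash
cat >> h.py <<'E'
def px(p,u,v,z):
    K=p["camera_matrix"]; d=np.array([(u-K[0,2])/K[0,0],-(v-K[1,2])/K[1,1],-1])
    d=p["pose"][:3,:3]@d; o=p["pose"][:3,3]; return o+d*(z-o[2])/d[2]
E
python3 - <<'E'
from h import *
p=env.read_camera("wrist")
for z,pts in ((120,[(246,89),(413,124),(219,235)]),(160,[(273,130),(257,230)])):
    print([px(p,u,v,z).round(1) for u,v in pts])
a,b,c=[px(p,*q,120) for q in [(246,89),(413,124),(219,235)]]
print(np.arctan2(*(b-a)[[1,0]]), np.arctan2(*(a-c)[[1,0]])-np.pi/2)
a,b=[px(p,*q,160) for q in [(273,130),(257,230)]]
print(np.arctan2(*(a-b)[[1,0]])-np.pi/2,(a+b)/2)
E
```

```text
[array([522. , -74.7, 120. ]), array([ 690.2, -109. ,  120. ]), array([ 490.5, -227.6,  120. ])]
[array([ 547.2, -112.4,  160. ]), array([ 532.5, -207.3,  160. ])]
-0.2009383926018849 -0.2032424402575166
-0.15432880378807434 [ 539.86734018 -159.83613768  160.        ]
```

Call:
drive_tool --rows '[[[0.21, 0.01, 0, 0, 0, 0, 1], [0.21, 0.01, 0, 0, 0, 0, 1], [0.21, 0.01, 0, 0, 0, 0, 1], [0.21, 0.01, 0, 0, 0, 0, 1], [0.21, 0.01, 0, 0, 0, 0, 1]]]'

```text
t: 4.35
eef_pos: [547.3, 99.3, 313.8]
tcp_rot: [3.141, 0.0, 1.568]
ft_force: [1.0, -1.3, -0.2]
opening: 1.002
grip_force: 0.0
```

Call:
drive_tool --rows '[[[0.21, 0, 0, 0, 0, 0, 1], [0.21, 0, 0, 0, 0, 0, 1], [0.19, 0, -0.02, 0, 0, 0, 1], [0, 0, 0, 0, 0, 0, 1]]]'

```text
t: 4.85
eef_pos: [547.3, 252.8, 318.6]
tcp_rot: [3.141, -0.0, 1.572]
ft_force: [-0.3, 0.1, 0.0]
opening: 1.002
grip_force: 0.0
```

```bash
python3 - <<'E'
from h import *
s=env.state();print(s["t"],s["eef_pos"],s["tcp_rot"],s["ft_force"],s["joints"])
N=["box","lid_b_bar","lid_a_bar","catch","strike"]
a=look("wrist",N,"pics/3.png")
print(a["pose"].round(3))
E
```

```text
4.85 [547.28573338 252.83664144 318.5994993 ] [ 3.14126960e+00 -2.00407858e-04  1.57197418e+00] [-0.25382375  0.07821857  0.00401377] [3.23207050e-01 3.87643031e-01 1.49863445e+00 9.24340116e-05
 1.25494530e+00 3.22000532e-01]
wrist place_of lid_a_bar [552.  262.1 213.7] 0.78
wrist place_of lid_a_bar [692.3  39.7  -6.2] 0.32
wrist place_of strike [587.9  31.8  -2.4] 0.21
[[ 1.00000e+00  0.00000e+00 -1.00000e-03  5.47240e+02]
 [-0.00000e+00  9.70000e-01  2.42000e-01  3.20707e+02]
 [ 1.00000e-03 -2.42000e-01  9.70000e-01  4.68951e+02]
 [ 0.00000e+00  0.00000e+00  0.00000e+00  1.00000e+00]]
```

View pics/3.png

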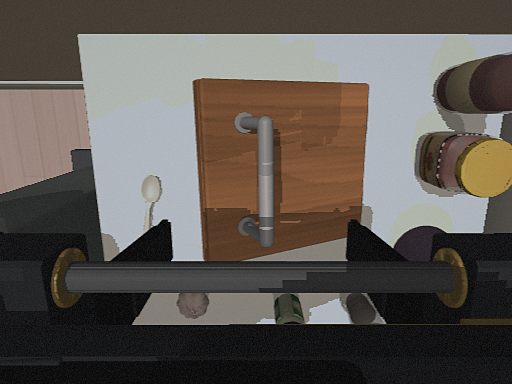

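The wrist view shows box_a's lid open, with its bar from (265,120) to (266,243) px and its hinge edge from (368,84) to (362,237) px.

```bash
python3 - <<'E'
from h import *
p=env.read_camera("wrist")
def ang(q,r,z,zr=None):
    a=px(p,*q,z);b=px(p,*r,zr or z); print(a.round(1),b.round(1),((a+b)/2).round(1),np.arctan2(*(a-b)[[1,0]])-np.pi/2)
ang((265,122),(266,241),214)
ang((368,84),(362,237),120)
ang((196,80),(207,262),180)
t=look("top",["lid_a_bar"]); 
# refine bar height by triangulation
from numpy.linalg import lstsq
c=p["pose"][:3,3]
print(env.search_frame("lid_a_bar",p)[:1], [W(p,d["at"]) for d in env.search_frame("lid_a_bar",p)[:1]],[W(t,d["at"]) for d in env.search_frame("lid_a_bar",t)[:1]])
E
```

```text
[552.4 310.3 214. ] [553.4 215.2 214. ] [552.9 262.8 214. ] 0.010126405606562416
[656.8 344.2 120. ] [662.5 181.7 120. ] [659.6 263.  120. ] 0.035133418595552746
[496.2 343.2 180. ] [498.6 180.6 180. ] [497.4 261.9 180. ] 0.01507945800511834
top place_of lid_a_bar [557.5 267.1 220. ] 0.58
[{'at': [15.1, 32.1, -305.9], 'score': 0.69}] [array([562.86431655, 275.09199019, 164.42530751])] [array([576.7557895 , 234.97559381, 161.58948617])]
```

Call:
drive_tool --rows '[[[0.02, 0.01, 0.12, 0, 0, -0.003, 1], [0.02, 0.01, 0.12, 0, 0, -0.002, 1], [0, 0, 0.12, 0, 0, 0, 1], [0, 0, 0.04, 0, 0, 0, 1], [0, 0, 0, 0, 0, 0, 1]]]'

```text
t: 6.08
eef_pos: [552.3, 261.5, 218.7]
tcp_rot: [-3.141, 0.0, 1.587]
ft_force: [-0.1, 0.4, 1.4]
opening: 1.0
grip_force: 0.0
```

```bash
python3 - <<'E'
from h import *
s=env.state();print(s["t"],s["eef_pos"],s["tcp_rot"],s["ft_force"])
a=look("wrist",["lid_a_bar"],"pics/4.png")
E
```

```text
6.075 [552.33837207 261.51608553 218.65810066] [-3.14118454e+00  2.21274735e-04  1.58686132e+00] [-0.10424015  0.44132018  1.41413567]
wrist place_of lid_a_bar [553.7 264.5 212.8] 0.73
```

View pics/4.png

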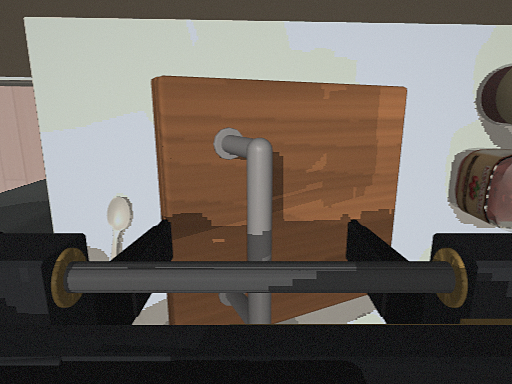

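The bar sits midway between the fingers, at column 259. I'll lower 4 mm and close.

Call:
drive_tool --rows '[[[0, 0, 0.016, 0, 0, 0, 1], [0, 0, 0, 0, 0, 0, 0], [0, 0, 0, 0, 0, 0, 0], [0, 0, 0, 0, 0, 0, 0], [0, 0, 0, 0, 0, 0, 0]]]'

```text
t: 6.8
eef_pos: [552.3, 261.5, 214.7]
tcp_rot: [3.141, 0.0, 1.587]
ft_force: [0.0, 0.2, -0.6]
opening: 0.635
grip_force: 0.0
```

Call:
drive_tool --rows '[[[0, 0, 0, 0, 0, 0, 0], [0, 0, 0, 0, 0, 0, 0], [0, 0, 0, 0, 0, 0, 0]]]'

```text
t: 7.18
eef_pos: [552.2, 261.5, 214.6]
tcp_rot: [-3.142, 0.0, 1.587]
ft_force: [-0.4, 0.3, 0.5]
opening: 0.322
grip_force: 0.0
```

```bash
python3 - <<'E'
from h import *
s=env.state();print(s["t"],s["eef_pos"],s["tcp_rot"],s["ft_force"],s["opening"],s["grip_force"])
x,z=s["eef_pos"][[0,2]]
for zb in (z,z-4):
    th0=np.arcsin((zb-110)/148.66)-np.arctan2(50,140); hx=x+148.66*np.cos(th0+np.arctan2(50,140)); print(th0,hx)
    for t in np.linspace(th0,0.08,11):
        a=t+np.arctan2(50,140); print(round(t,3),round(hx-148.66*np.cos(a)-x,1),round(110+148.66*np.sin(a)-zb,1))
E
```

```text
7.175 [552.22955845 261.52674973 214.58620674] [-3.14158387e+00  8.59295365e-05  1.58691297e+00] [-0.41480168  0.33361894  0.54034123] 0.32239885187301476 0.0
0.43732326863325977 657.8776580979084
0.437 0.0 0.0
0.402 -3.7 -3.8
0.366 -7.2 -7.8
0.33 -10.6 -11.9
0.294 -13.8 -16.1
0.259 -16.9 -20.4
0.223 -19.8 -24.9
0.187 -22.6 -29.4
0.151 -25.2 -34.0
0.116 -27.6 -38.8
0.08 -29.9 -43.6
0.4001375187312681 661.6928427652982
0.4 0.0 0.0
0.368 -3.2 -3.6
0.336 -6.2 -7.2
0.304 -9.1 -11.0
0.272 -11.9 -14.8
0.24 -14.6 -18.7
0.208 -17.2 -22.7
0.176 -19.6 -26.8
0.144 -21.9 -31.0
0.112 -24.1 -35.3
0.08 -26.1 -39.6
```

Call:
drive_tool --rows '[[[0, 0, 0, 0, 0, 0, 0], [0, 0, 0, 0, 0, 0, 0], [0, 0, 0, 0, 0, 0, 0], [0, 0, 0, 0, 0, 0, 0]]]'

```text
t: 7.68
eef_pos: [551.6, 261.5, 214.7]
tcp_rot: [-3.14, 0.0, 1.587]
ft_force: [-5.3, -0.2, 3.0]
opening: 0.115
grip_force: 30.0
```

Call:
drive_tool --rows '[[[0, -0.015, 0.016, 0, 0, 0, 0], [0, -0.014, 0.016, 0, 0, 0, 0], [0, -0.013, 0.016, 0, 0, 0, 0]]]'

```text
t: 8.05
eef_pos: [541.3, 261.4, 203.1]
tcp_rot: [-3.142, -0.0, 1.587]
ft_force: [-5.5, -0.5, 6.1]
opening: 0.119
grip_force: 30.0
```

Call:
drive_tool --rows '[[[0, -0.013, 0.018, 0, 0, 0, 0], [0, -0.012, 0.018, 0, 0, 0, 0], [0, -0.011, 0.018, 0, 0, 0, 0], [0, -0.011, 0.018, 0, 0, 0, 0], [0, -0.01, 0.018, 0, 0, 0, 0]]]'

```text
t: 8.68
eef_pos: [526.3, 261.1, 180.2]
tcp_rot: [-3.14, 0.0, 1.587]
ft_force: [-8.2, -0.0, 6.5]
opening: 0.12
grip_force: 30.0
```

Call:
drive_tool --rows '[[[0, -0.01, 0.018, 0, 0, 0, 0], [0, -0.009, 0.016, 0, 0, 0, 0], [0, 0, 0, 0, 0, 0, 0]]]'

```text
t: 9.05
eef_pos: [521.8, 261.0, 171.2]
tcp_rot: [-3.14, 0.0, 1.587]
ft_force: [-5.9, 0.6, 0.8]
opening: 0.114
grip_force: 30.0
```

Call:
drive_tool --rows '[[[0, -0.003, 0.008, 0, 0, 0, 0], [0, -0.003, 0.008, 0, 0, 0, 0], [0, -0.002, 0.008, 0, 0, 0, 0]]]'

```text
t: 9.43
eef_pos: [519.9, 261.0, 166.6]
tcp_rot: [-3.141, 0.0, 1.587]
ft_force: [-11.9, -0.1, 19.5]
opening: 0.12
grip_force: 30.0
```

Call:
drive_tool --rows '[[[0, -0.002, 0.008, 0, 0, 0, 0], [0, -0.002, 0.008, 0, 0, 0, 0], [0, 0, 0, 0, 0, 0, 0]]]'

```text
t: 9.8
eef_pos: [518.4, 261.0, 163.0]
tcp_rot: [-3.14, 0.0, 1.587]
ft_force: [-14.3, -1.2, 17.7]
opening: 0.119
grip_force: 30.0
```

Call:
drive_tool --rows '[[[0, 0, 0.006, 0, 0, 0, 0], [0, 0, 0, 0, 0, 0, 0]]]'

```text
t: 10.05
eef_pos: [517.4, 261.0, 160.3]
tcp_rot: [-3.137, 0.001, 1.587]
ft_force: [-15.7, 0.3, 4.7]
opening: 0.12
grip_force: 30.0
```

Call:
drive_tool --rows '[[[0, -0.004, 0.004, 0, 0, 0, 0], [0, 0, 0, 0, 0, 0, 0]]]'

```text
t: 10.3
eef_pos: [516.5, 260.9, 158.2]
tcp_rot: [-3.137, 0.001, 1.587]
ft_force: [-10.3, 2.3, -2.8]
opening: 0.115
grip_force: 30.0
```

Call:
drive_tool --rows '[[[0, 0, 0.004, 0, 0, 0, 0], [0, 0, 0, 0, 0, 0, 0]]]'

```text
t: 10.55
eef_pos: [516.2, 260.9, 157.3]
tcp_rot: [-3.136, 0.001, 1.587]
ft_force: [-13.7, 1.8, 1.0]
opening: 0.119
grip_force: 30.0
```

Call:
drive_tool --rows '[[[0, 0, 0.004, 0, 0, 0, 0], [0, 0, 0, 0, 0, 0, 0]]]'

```text
t: 10.8
eef_pos: [515.9, 260.9, 156.5]
tcp_rot: [-3.135, 0.001, 1.587]
ft_force: [-15.6, 0.6, 4.2]
opening: 0.118
grip_force: 30.0
```

Call:
drive_tool --rows '[[[0, -0.004, 0.004, 0, 0, 0, 0], [0, 0, 0, 0, 0, 0, 0]]]'

```text
t: 11.05
eef_pos: [515.8, 260.9, 156.1]
tcp_rot: [-3.138, 0.001, 1.587]
ft_force: [-12.0, 0.1, 7.2]
opening: 0.119
grip_force: 30.0
```

Call:
drive_tool --rows '[[[0, 0, 0.004, 0, 0, 0, 0], [0, 0, 0, 0, 0, 0, 0]]]'

```text
t: 11.3
eef_pos: [515.8, 260.9, 155.9]
tcp_rot: [-3.138, 0.001, 1.587]
ft_force: [-14.7, -0.8, 17.2]
opening: 0.119
grip_force: 30.0
```

Call:
drive_tool --rows '[[[0, 0, 0.004, 0, 0, 0, 0], [0, 0, 0, 0, 0, 0, 0]]]'

```text
t: 11.55
eef_pos: [515.8, 261.0, 155.7]
tcp_rot: [-3.139, 0.0, 1.587]
ft_force: [-17.7, -2.0, 24.4]
opening: 0.12
grip_force: 30.0
```

The lid is down on a hard stop, with 24 N pressed at z≈155.7. I'll unload it, then tug in small steps.

Call:
drive_tool --rows '[[[0, 0, -0.004, 0, 0, 0, 0], [0, 0, -0.004, 0, 0, 0, 0], [0, 0, 0, 0, 0, 0, 0]]]'

```text
t: 11.92
eef_pos: [515.8, 260.9, 155.9]
tcp_rot: [-3.137, 0.001, 1.587]
ft_force: [-12.0, 0.9, 6.2]
opening: 0.12
grip_force: 30.0
```

Call:
drive_tool --rows '[[[0, 0, -0.003, 0, 0, 0, 0], [0, 0, 0, 0, 0, 0, 0]]]'

```text
t: 12.18
eef_pos: [515.9, 260.9, 156.4]
tcp_rot: [-3.137, 0.001, 1.587]
ft_force: [-9.9, 0.6, 2.8]
opening: 0.118
grip_force: 30.0
```

Call:
drive_tool --rows '[[[0, 0, -0.002, 0, 0, 0, 0], [0, 0, 0, 0, 0, 0, 0]]]'

```text
t: 12.42
eef_pos: [516.0, 260.9, 156.8]
tcp_rot: [-3.138, 0.001, 1.587]
ft_force: [-9.7, 2.0, 0.7]
opening: 0.118
grip_force: 30.0
```

Call:
drive_tool --rows '[[[0, 0, -0.002, 0, 0, 0, 0], [0, 0, 0, 0, 0, 0, 0]]]'

```text
t: 12.68
eef_pos: [516.1, 260.9, 157.1]
tcp_rot: [-3.138, 0.001, 1.587]
ft_force: [-7.5, 1.9, -2.1]
opening: 0.118
grip_force: 30.0
```

Call:
drive_tool --rows '[[[0, 0, -0.002, 0, 0, 0, 0], [0, 0, 0, 0, 0, 0, 0]]]'

```text
t: 12.92
eef_pos: [516.2, 260.9, 157.3]
tcp_rot: [-3.138, 0.001, 1.587]
ft_force: [-5.8, 2.2, -5.0]
opening: 0.115
grip_force: 30.0
```

Call:
drive_tool --rows '[[[0, 0, -0.002, 0, 0, 0, 0], [0, 0, 0, 0, 0, 0, 0]]]'

```text
t: 13.18
eef_pos: [516.2, 260.9, 157.4]
tcp_rot: [-3.137, 0.001, 1.587]
ft_force: [-5.9, 3.1, -7.5]
opening: 0.122
grip_force: 30.0
```

Call:
drive_tool --rows '[[[0, 0, -0.002, 0, 0, 0, 0], [0, 0, 0, 0, 0, 0, 0]]]'

```text
t: 13.42
eef_pos: [516.3, 260.9, 157.7]
tcp_rot: [-3.137, 0.001, 1.587]
ft_force: [-4.2, 3.4, -14.9]
opening: 0.121
grip_force: 30.0
```

Call:
drive_tool --rows '[[[0, 0, 0.001, 0, 0, 0, 0], [0, 0, 0, 0, 0, 0, 0]]]'

```text
t: 13.68
eef_pos: [516.3, 260.9, 157.7]
tcp_rot: [-3.137, 0.001, 1.587]
ft_force: [-5.2, 3.9, -11.9]
opening: 0.119
grip_force: 30.0
```

Call:
drive_tool --rows '[[[0, 0, 0, 0, 0, 0, 0], [0, 0, 0, 0, 0, 0, 0], [0, 0, 0, 0, 0, 0, 0]]]'

```text
t: 14.05
eef_pos: [516.3, 260.9, 157.7]
tcp_rot: [-3.137, 0.001, 1.587]
ft_force: [-6.2, 3.4, -12.4]
opening: 0.12
grip_force: 30.0
```

The catch held about 12 N for over half a second with no movement. I'll press home again, then release.

Call:
drive_tool --rows '[[[0, 0, 0.005, 0, 0, 0, 0], [0, 0, 0.005, 0, 0, 0, 0], [0, 0, 0.005, 0, 0, 0, 0], [0, 0, 0.004, 0, 0, 0, 0], [0, 0, 0, 0, 0, 0, 0]]]'

```text
t: 14.68
eef_pos: [515.8, 260.9, 155.8]
tcp_rot: [-3.138, 0.0, 1.587]
ft_force: [-18.5, -0.5, 17.8]
opening: 0.117
grip_force: 30.0
```

Call:
drive_tool --rows '[[[0, 0, -0.006, 0, 0, 0, 0], [0, 0, 0, 0, 0, 0, 0]]]'

```text
t: 14.92
eef_pos: [515.9, 260.9, 156.1]
tcp_rot: [-3.138, 0.001, 1.587]
ft_force: [-13.2, 0.9, 5.6]
opening: 0.116
grip_force: 30.0
```

Call:
drive_tool --rows '[[[0, 0, 0, 0, 0, 0, 1], [0, 0, 0, 0, 0, 0, 1], [0, 0, 0, 0, 0, 0, 1], [0, 0, 0, 0, 0, 0, 1], [0, 0, 0, 0, 0, 0, 1]]]'

```text
t: 15.55
eef_pos: [517.9, 260.9, 155.9]
tcp_rot: [3.141, 0.0, 1.587]
ft_force: [-0.7, -0.4, -0.5]
opening: 0.586
grip_force: 0.0
```

Call:
drive_tool --rows '[[[0, 0, 0, 0, 0, 0, 1], [0, 0, 0, 0, 0, 0, 1], [0, 0, -0.04, 0, 0, 0, 1], [0, 0, -0.1, 0, 0, 0, 1], [0, 0, -0.2, 0, 0, 0, 1]]]'

```text
t: 16.18
eef_pos: [517.2, 260.7, 241.0]
tcp_rot: [-3.139, 0.001, 1.587]
ft_force: [0.7, -0.7, 0.4]
opening: 0.994
grip_force: 0.0
```

```bash
python3 - <<'E'
from h import *
s=env.state();print(s["t"],s["eef_pos"],s["tcp_rot"],s["ft_force"],s["opening"])
a=look("wrist",["lid_a_bar"],"pics/5.png")
b=look("top",["lid_a_bar","lid_b_bar"]); c=look("scene",["lid_b_bar","lid_a_bar"])
cv2.imwrite("pics/5.png",cv2.resize(np.hstack([a["color"],b["color"]]),(800,300)))
E
```

```text
16.175 [517.18301962 260.71105642 241.04443073] [-3.13872398e+00  1.11128989e-03  1.58684353e+00] [ 0.6588279  -0.7375063   0.42208263] 0.9937996827279877
wrist place_of lid_a_bar [515.  260.4 157.9] 0.7
wrist place_of lid_a_bar [4.463e+02 4.010e+01 2.000e-01] 0.17
top place_of lid_a_bar [519.7 265.5 165. ] 0.97
top place_of lid_a_bar [ 6.95e+02  3.94e+01 -3.00e-01] 0.54
top place_of lid_a_bar [572.4 268.2   2.4] 0.47
top place_of lid_b_bar [ 540.6 -159.4  157. ] 0.94
scene place_of lid_b_bar [ 539.  -155.4  156.7] 0.61
scene place_of lid_a_bar [516.9 265.6 159. ] 0.97
```

View pics/5.png

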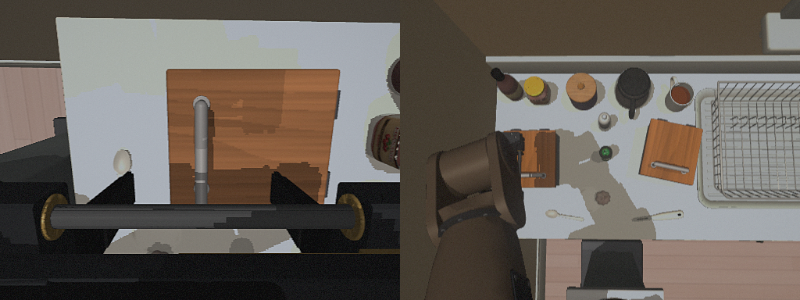

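Box_a is shut, with its bar at about (516, 262, 159) mm, and the bystanders are untouched. Next is box_b.

Call:
drive_tool --rows '[[[0, 0, -0.2, 0, 0, 0, 1], [-0.1, 0.01, -0.06, 0, 0, 0, 1], [-0.2, 0.01, 0, 0, 0, 0, 1], [-0.21, 0.01, 0, 0, 0, 0, 1], [-0.21, 0.01, 0, 0, 0, 0, 1]]]'

```text
t: 17.2
eef_pos: [530.4, 79.6, 305.1]
tcp_rot: [-3.14, 0.0, 1.587]
ft_force: [0.6, 0.1, -0.3]
opening: 0.999
grip_force: 0.0
```

Call:
drive_tool --rows '[[[-0.21, 0.01, 0, 0, 0, 0, 1], [-0.21, 0.01, 0, 0, 0, 0, 1], [-0.21, 0.01, 0, 0, 0, 0, 1], [-0.21, 0.01, 0, 0, 0, 0, 1], [-0.12, 0, 0, 0, 0, 0, 1]]]'

```text
t: 17.82
eef_pos: [544.3, -161.0, 304.9]
tcp_rot: [-3.14, -0.0, 1.585]
ft_force: [1.9, 0.6, 0.3]
opening: 1.001
grip_force: 0.0
```

Call:
drive_tool --rows '[[[0, 0, 0.06, 0, 0, 0.033, 1], [0, 0, 0.06, 0, 0, 0.032, 1], [0, 0, 0.08, 0, 0, 0, 1], [0, 0, 0, 0, 0, 0, 1]]]'

```text
t: 18.32
eef_pos: [543.9, -158.5, 254.1]
tcp_rot: [-3.138, -0.001, 1.383]
ft_force: [0.0, -0.3, 0.0]
opening: 1.001
grip_force: 0.0
```

```bash
python3 - <<'E'
from h import *
s=env.state();print(s["t"],s["eef_pos"],s["tcp_rot"],s["ft_force"],s["opening"])
a=look("wrist",["lid_b_bar","box"],"pics/6.png")
E
```

```text
18.325 [ 543.90525536 -158.48433633  254.12813824] [-3.13789430e+00 -7.21410556e-04  1.38266398e+00] [ 0.01528442 -0.28195635  0.04063488] 1.0012519816529426
wrist place_of lid_b_bar [ 540.8 -162.6  160. ] 0.74
wrist place_of box [ 594.2 -168.5   -1.5] 0.67
```

View pics/6.png

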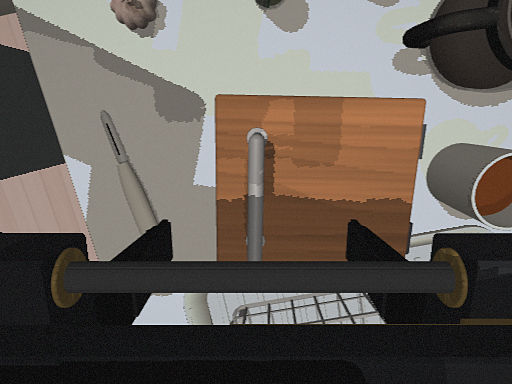

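The tool is aligned with box_b: the lid's front edge is vertical at column 216 and the bar is at column 256, 2–3 mm in front of the grip line. I'll shift, descend and close.

Call:
drive_tool --rows '[[[-0.006, -0.01, 0.1, 0, 0, 0, 1], [0, 0, 0.12, 0, 0, 0, 1], [0, 0, 0.1, 0, 0, 0, 1], [0, 0, 0.06, 0, 0, 0, 1], [0, 0, 0, 0, 0, 0, 1]]]'

```text
t: 19.1
eef_pos: [541.7, -159.7, 160.6]
tcp_rot: [-3.141, -0.0, 1.383]
ft_force: [0.5, 0.5, -0.2]
opening: 0.998
grip_force: 0.0
```

Call:
drive_tool --rows '[[[0, 0, 0, 0, 0, 0, 0], [0, 0, 0, 0, 0, 0, 0], [0, 0, 0, 0, 0, 0, 0], [0, 0, 0, 0, 0, 0, 0], [0, 0, 0, 0, 0, 0, 0]]]'

```text
t: 19.73
eef_pos: [541.8, -159.7, 161.0]
tcp_rot: [3.141, 0.0, 1.383]
ft_force: [0.1, 0.2, 0.4]
opening: 0.53
grip_force: 0.0
```

Call:
drive_tool --rows '[[[0, 0, 0, 0, 0, 0, 0], [0, 0, 0, 0, 0, 0, 0], [0, 0, 0, 0, 0, 0, 0], [0, 0, 0, 0, 0, 0, 0], [0, 0, 0, 0, 0, 0, 0]]]'

```text
t: 20.35
eef_pos: [540.5, -159.4, 160.7]
tcp_rot: [-3.138, -0.0, 1.383]
ft_force: [-6.6, 0.6, 4.3]
opening: 0.118
grip_force: 30.0
```

Call:
drive_tool --rows '[[[0, 0, 0, 0, 0, 0, 0], [0, 0, 0, 0, 0, 0, 0]]]'

```text
t: 20.6
eef_pos: [540.5, -159.4, 160.8]
tcp_rot: [-3.139, -0.0, 1.383]
ft_force: [-6.6, -0.2, 4.4]
opening: 0.118
grip_force: 30.0
```

Call:
drive_tool --rows '[[[0, -0.002, -0.002, 0, 0, 0, 0], [0, 0, 0, 0, 0, 0, 0]]]'

```text
t: 20.85
eef_pos: [540.6, -159.4, 161.1]
tcp_rot: [-3.14, -0.0, 1.383]
ft_force: [-4.8, 0.4, -1.3]
opening: 0.117
grip_force: 30.0
```

Call:
drive_tool --rows '[[[0, 0, -0.002, 0, 0, 0, 0], [0, 0, 0, 0, 0, 0, 0]]]'

```text
t: 21.1
eef_pos: [540.8, -159.5, 161.7]
tcp_rot: [-3.14, -0.0, 1.383]
ft_force: [-4.9, 0.1, -1.7]
opening: 0.114
grip_force: 30.0
```

Call:
drive_tool --rows '[[[0, 0, -0.002, 0, 0, 0, 0], [0, 0, 0, 0, 0, 0, 0]]]'

```text
t: 21.35
eef_pos: [541.0, -159.5, 162.2]
tcp_rot: [-3.141, -0.0, 1.383]
ft_force: [-5.9, 0.0, -2.3]
opening: 0.123
grip_force: 30.0
```

Call:
drive_tool --rows '[[[0, 0, -0.002, 0, 0, 0, 0], [0, 0, 0, 0, 0, 0, 0]]]'

```text
t: 21.6
eef_pos: [541.1, -159.5, 162.6]
tcp_rot: [-3.141, -0.0, 1.383]
ft_force: [-4.2, -0.5, -5.8]
opening: 0.117
grip_force: 30.0
```

Call:
drive_tool --rows '[[[0, 0, -0.002, 0, 0, 0, 0], [0, 0, 0, 0, 0, 0, 0]]]'

```text
t: 21.85
eef_pos: [541.2, -159.6, 162.9]
tcp_rot: [-3.141, -0.0, 1.383]
ft_force: [-1.2, -1.4, -12.0]
opening: 0.116
grip_force: 30.0
```

Call:
drive_tool --rows '[[[0, 0, -0.002, 0, 0, 0, 0], [0, 0, 0, 0, 0, 0, 0]]]'

```text
t: 22.1
eef_pos: [541.3, -159.6, 163.3]
tcp_rot: [-3.141, -0.0, 1.383]
ft_force: [1.2, -1.7, -20.3]
opening: 0.12
grip_force: 30.0
```

Call:
drive_tool --rows '[[[0, 0, 0.003, 0, 0, 0, 0], [0, 0, 0, 0, 0, 0, 0]]]'

```text
t: 22.35
eef_pos: [541.3, -159.6, 163.1]
tcp_rot: [3.142, 0.0, 1.383]
ft_force: [-0.9, -0.9, -16.1]
opening: 0.12
grip_force: 30.0
```

Call:
drive_tool --rows '[[[0, 0, 0.002, 0, 0, 0, 0], [0, 0, 0, 0, 0, 0, 0]]]'

```text
t: 22.6
eef_pos: [541.2, -159.6, 163.0]
tcp_rot: [3.141, 0.0, 1.383]
ft_force: [-2.7, -0.5, -8.8]
opening: 0.117
grip_force: 30.0
```

Call:
drive_tool --rows '[[[0, 0, 0, 0, 0, 0, 0], [0, 0, 0, 0, 0, 0, 0], [0, 0, 0, 0, 0, 0, 0]]]'

```text
t: 22.98
eef_pos: [541.2, -159.6, 162.8]
tcp_rot: [3.142, 0.0, 1.383]
ft_force: [-4.1, 0.5, -6.2]
opening: 0.114
grip_force: 30.0
```

The catch held at 9–20 N for 0.75 s. I overshot the intended 10 N, so I'll press home and repeat a gentler tug to make sure it is still caught.

Call:
drive_tool --rows '[[[0, 0, 0.005, 0, 0, 0, 0], [0, 0, 0.005, 0, 0, 0, 0], [0, 0, 0.003, 0, 0, 0, 0], [0, 0, 0, 0, 0, 0, 0]]]'

```text
t: 23.48
eef_pos: [540.5, -159.4, 160.7]
tcp_rot: [-3.141, 0.0, 1.383]
ft_force: [-13.2, 1.9, 8.8]
opening: 0.12
grip_force: 30.0
```

Call:
drive_tool --rows '[[[0, 0, 0.004, 0, 0, 0, 0], [0, 0, 0, 0, 0, 0, 0]]]'

```text
t: 23.72
eef_pos: [540.5, -159.4, 160.5]
tcp_rot: [-3.141, 0.0, 1.383]
ft_force: [-16.5, 2.6, 18.1]
opening: 0.117
grip_force: 30.0
```

Call:
drive_tool --rows '[[[0, 0, -0.005, 0, 0, 0, 0], [0, 0, -0.005, 0, 0, 0, 0], [0, 0, -0.004, 0, 0, 0, 0], [0, 0, -0.002, 0, 0, 0, 0], [0, 0, 0, 0, 0, 0, 0]]]'

```text
t: 24.35
eef_pos: [541.1, -159.6, 162.6]
tcp_rot: [-3.142, 0.0, 1.383]
ft_force: [-5.5, 0.9, -4.2]
opening: 0.119
grip_force: 30.0
```

Call:
drive_tool --rows '[[[0, 0, -0.001, 0, 0, 0, 0], [0, 0, 0, 0, 0, 0, 0]]]'

```text
t: 24.6
eef_pos: [541.2, -159.5, 162.7]
tcp_rot: [-3.141, 0.0, 1.383]
ft_force: [-5.7, -0.6, -6.1]
opening: 0.115
grip_force: 30.0
```

Call:
drive_tool --rows '[[[0, 0, -0.001, 0, 0, 0, 0], [0, 0, 0, 0, 0, 0, 0]]]'

```text
t: 24.85
eef_pos: [541.2, -159.6, 162.8]
tcp_rot: [-3.141, 0.0, 1.383]
ft_force: [-4.4, 0.6, -7.8]
opening: 0.118
grip_force: 30.0
```

Call:
drive_tool --rows '[[[0, 0, 0, 0, 0, 0, 0], [0, 0, 0, 0, 0, 0, 0], [0, 0, 0, 0, 0, 0, 0], [0, 0, 0, 0, 0, 0, 0]]]'

```text
t: 25.35
eef_pos: [541.2, -159.6, 162.8]
tcp_rot: [-3.141, 0.0, 1.383]
ft_force: [-4.7, 1.0, -9.1]
opening: 0.121
grip_force: 30.0
```

Call:
drive_tool --rows '[[[0, 0, -0.001, 0, 0, 0, 0], [0, 0, 0, 0, 0, 0, 0], [0, 0, 0, 0, 0, 0, 0], [0, 0, 0, 0, 0, 0, 0], [0, 0, 0, 0, 0, 0, 0]]]'

```text
t: 25.98
eef_pos: [541.2, -159.6, 163.0]
tcp_rot: [-3.141, 0.0, 1.383]
ft_force: [-4.5, 0.8, -13.3]
opening: 0.115
grip_force: 30.0
```

Call:
drive_tool --rows '[[[0, 0, 0.005, 0, 0, 0, 0], [0, 0, 0.005, 0, 0, 0, 0], [0, 0, 0.005, 0, 0, 0, 0], [0, 0, 0.004, 0, 0, 0, 0], [0, 0, 0, 0, 0, 0, 0]]]'

```text
t: 26.6
eef_pos: [540.6, -159.4, 160.6]
tcp_rot: [-3.142, 0.0, 1.383]
ft_force: [-16.0, 3.5, 14.9]
opening: 0.117
grip_force: 30.0
```

Call:
drive_tool --rows '[[[0, 0, -0.006, 0, 0, 0, 0], [0, 0, 0, 0, 0, 0, 0]]]'

```text
t: 26.85
eef_pos: [540.7, -159.5, 161.2]
tcp_rot: [-3.141, 0.0, 1.383]
ft_force: [-12.5, 1.5, 3.9]
opening: 0.117
grip_force: 30.0
```

Call:
drive_tool --rows '[[[0, 0, 0, 0, 0, 0, 1], [0, 0, 0, 0, 0, 0, 1], [0, 0, 0, 0, 0, 0, 1], [0, 0, 0, 0, 0, 0, 1], [0, 0, 0, 0, 0, 0, 1]]]'

```text
t: 27.48
eef_pos: [541.5, -159.7, 160.0]
tcp_rot: [3.141, 0.0, 1.383]
ft_force: [0.1, -0.6, -0.2]
opening: 0.592
grip_force: 0.0
```

Call:
drive_tool --rows '[[[0, 0, 0, 0, 0, 0, 1], [0, 0, 0, 0, 0, 0, 1], [0, 0, -0.04, 0, 0, 0, 1], [0, 0, -0.1, 0, 0, 0, 1], [0, 0, -0.2, 0, 0, 0, 1]]]'

```text
t: 28.1
eef_pos: [540.7, -159.4, 245.1]
tcp_rot: [-3.139, -0.001, 1.383]
ft_force: [0.6, -0.1, 0.3]
opening: 0.997
grip_force: 0.0
```

Call:
drive_tool --rows '[[[0, 0, -0.1, 0, 0, 0, 1], [0, 0, -0.04, 0, 0, 0, 1], [0, 0, 0, 0, 0, 0, 1]]]'

```text
t: 28.48
eef_pos: [541.2, -159.6, 280.0]
tcp_rot: [3.141, 0.0, 1.383]
ft_force: [-0.3, -0.2, -0.1]
opening: 1.003
grip_force: 0.0
```

```bash
python3 - <<'E'
from h import *
s=env.state();print(s["t"],s["eef_pos"],s["ft_force"],s["opening"])
a=look("wrist",["lid_b_bar"])
b=look("top",["lid_a_bar","lid_b_bar","spice","pepper_shaker","garlic"]); c=look("scene",["lid_b_bar","lid_a_bar"])
cv2.imwrite("pics/7.png",cv2.resize(np.hstack([c["color"],b["color"]]),(800,300)))
E
```

```text
28.475 [ 541.18151096 -159.55890571  280.01365329] [-0.34093801 -0.17586778 -0.12286506] 1.0028177558821294
wrist place_of lid_b_bar [ 539.5 -159.7  158.9] 0.68
top place_of lid_a_bar [520.6 268.  161.7] 0.56
top place_of lid_b_bar [ 540.4 -158.6  156.9] 0.83
top place_of spice [594.4  33.4   3.1] 0.67
top place_of pepper_shaker [692.6  40.7   3. ] 0.9
top place_of pepper_shaker [ 593.2 -171.3   -1.5] 0.29
top place_of garlic [444.1  40.    2.1] 0.71
scene place_of lid_b_bar [ 536.5 -156.8  155.2] 0.71
scene place_of lid_b_bar [447.   39.6  -1. ] 0.3
scene place_of lid_a_bar [516.1 267.5 159.1] 0.65
```

View pics/7.png

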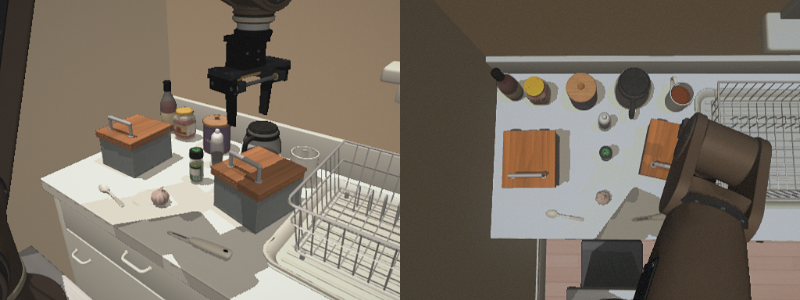

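Both lids are flush, the gripper is clear and the bystanders are where they started, so I'm handing in.

```bash
python3 -c "
from cell import env
print(env.job_done())"
```

```text
the job is handed in; nothing more can be done
None
```

Both lids are home and their catches held (box A at about 12 N; box B at about 10 N, after a first tug that overshot to about 20 N); the gripper is clear, the things between the boxes are undisturbed, and the job is handed in, though no verdict came back.

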